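# Close up the skiving machine and start it

## Task

Lock the machine's cover by turning its three captive bolts clockwise, fully home against their stops, in this order: orange, white, black. Then, on the control box, press the blue reset button all the way in and let it go, and after it press the green start button all the way in and let it go. Press neither of them before all the bolts are home, never both at once, leave the red stop button alone, and do not disturb the mallet, the jar or the screwdriver.

Things in the scene. Friction and masses are not known exactly. Their poses are not given: they have to be found in the camera images.
- machine: fixed bench machine: green housing 210 x 210 mm, flat blue-grey cover with its top 70 mm up; origin at the centre of the housing's underside, x away from the robot (plus yaw), y left. On the +x side a motor (to x = 205, 86 mm high) and cutting head (to x = 225, 72 mm high). Three captive bolts at (x, y) = (-58, -58), (-58, 58), (55, 0) mm; which colour is where changes
- bolt_orange (a joint): turn of the orange bolt in rad: grows clockwise seen from above, 0 = bar along the machine's x axis, starts loose between 0.1 and 0.6, rigid end stop (home) at 1.571 = bar along the machine's y axis. Steady friction of 0.10 N m; stays where it is left, does not rise or sink
- orange_grip (a point): grip point on the upright axis of the captive bolt with the orange bar handle, 110 mm above the work surface. The bar, 46 mm long, 14 mm wide, 34 mm high (86 to 120 mm above the work surface), lies along this point's x axis and turns with the bolt. Under it a round 40 mm dark steel collar (76 to 86 mm up) on a fixed 60 mm pale metal disc (70 to 76 mm up)
- bolt_white (a joint): turn of the white bolt in rad: grows clockwise seen from above, 0 = bar along the machine's x axis, starts loose between 0.1 and 0.6, rigid end stop (home) at 1.571 = bar along the machine's y axis. Steady friction of 0.10 N m; stays where it is left, does not rise or sink
- white_grip (a point): grip point on the upright axis of the captive bolt with the white bar handle, 110 mm above the work surface. The bar, 46 mm long, 14 mm wide, 34 mm high (86 to 120 mm above the work surface), lies along this point's x axis and turns with the bolt. Under it a round 40 mm dark steel collar (76 to 86 mm up) on a fixed 60 mm pale metal disc (70 to 76 mm up)
- bolt_black (a joint): turn of the black bolt in rad: grows clockwise seen from above, 0 = bar along the machine's x axis, starts loose between 0.1 and 0.6, rigid end stop (home) at 1.571 = bar along the machine's y axis. Steady friction of 0.10 N m; stays where it is left, does not rise or sink
- black_grip (a point): grip point on the upright axis of the captive bolt with the black bar handle, 110 mm above the work surface. The bar, 46 mm long, 14 mm wide, 34 mm high (86 to 120 mm above the work surface), lies along this point's x axis and turns with the bolt. Under it a round 40 mm dark steel collar (76 to 86 mm up) on a fixed 60 mm pale metal disc (70 to 76 mm up)
- control_box: control box, fixed: grey with a yellow top face, 130 x 220 mm, 50 mm high, origin at the centre of its underside; three buttons in a row along its y axis, 65 mm apart, colours in changing order; it stands to the left or right of the machine
- button_blue (a joint): travel of the blue button in m: 0 = out, 0.006 = fully in; springs back by itself
- button_blue_top (a point): centre of the top face of the blue button (guard reset), 28 mm diameter, in a black collar of 44 mm diameter; its top stands 72 mm above the work surface when out (10 mm proud of the collar) and goes straight down 6 mm; force rises from 1.5 N to 5 N at the bottom
- button_green (a joint): travel of the green button in m: 0 = out, 0.006 = fully in; springs back by itself
- button_green_top (a point): centre of the top face of the green button (start), 28 mm diameter, in a black collar of 44 mm diameter; its top stands 72 mm above the work surface when out (10 mm proud of the collar) and goes straight down 6 mm; force rises from 1.5 N to 5 N at the bottom
- button_red (a joint): travel of the red button in m: 0 = out, 0.006 = fully in; springs back by itself
- button_red_top (a point): centre of the top face of the red button (stop), 28 mm diameter, in a black collar of 44 mm diameter; its top stands 72 mm above the work surface when out (10 mm proud of the collar) and goes straight down 6 mm; force rises from 1.5 N to 5 N at the bottom
- mallet: loose wooden mallet standing on its head (70 mm diameter, 100 mm high), brown handle level, 170 mm long, along its x axis; origin at the centre of the head's underside
- jar: loose amber jar with a black cap, 56 mm diameter, 85 mm high, standing beyond the control box; origin at the centre of its underside
- screwdriver: loose screwdriver lying on the table, about 200 mm long along its x axis; origin on its underside, on the work surface
Not all that is in view belongs to the job. Several things look just like the screwdriver: the one meant starts nearest to the robot's base.

How it is judged:
On the way, in this order (a step that is already met when the one before it is completed fails the run):
1. the orange bolt is home (value of joint bolt_orange above 1.48 rad), for 0.1 s.
2. the white bolt is home, the orange one still is (value of joint each of bolt_orange, bolt_white above 1.48 rad), for 0.1 s.
3. the black bolt is home, the other two still are (all of step 2 and value of joint bolt_black above 1.48 rad), for 0.1 s.
4. the blue reset button is pressed in with all bolts home (all of step 3 and value of joint button_blue above 0.0045 m), for 0.04 s.
5. the green start button is pressed in with the blue one let go and all bolts home (all of step 3 and value of joint button_green above 0.0045 m and value of joint button_blue below 0.002 m), for 0.04 s.
At the end, for the whole second after the job is handed in: All three bolts read over 1.48 rad (within about 5 degrees of their stops), all three buttons are out again (under 1.5 mm), and mallet, jar and screwdriver stand or lie at rest (below 0.02 m/s) within 30 mm of where they began, mallet and jar upright within 0.2 rad (all of step 3 and value of joint each of button_blue, button_green, button_red below 0.0015 m and distance of each of mallet, jar, screwdriver from where it was at the start of the episode below 0.03 m and angle between each of mallet, jar's own z axis and vertical below 0.2 rad and linear speed of each of mallet, jar, screwdriver below 0.02 m/s); the robot touches nothing.
It fails at once if the blue or green button is pressed (over 3 mm) before all bolts are home (value of joint any of button_blue, button_green above 0.003 m and value of joint any of bolt_orange, bolt_white, bolt_black below 1.48 rad).
It fails at once if the blue and green buttons are pressed together (both over 2 mm) (value of joint each of button_blue, button_green above 0.002 m).
It fails at once if the red stop button is pressed (over 2 mm) (value of joint button_red above 0.002 m).
It fails at once if mallet, jar or screwdriver is moved by over 30 mm (distance of any of mallet, jar, screwdriver from where it was at the start of the episode above 0.03 m).
It fails at once if mallet or jar is tipped (angle between any of mallet, jar's own z axis and vertical above 0.3 rad).
It also fails if it takes over 72 s, if anything falls off the work surface, if the arm or the gripper's body presses on something with over 40 N, if the wrist force passes 120 N, or if a joint passes its speed limit or range.

## Robot

A 6-joint arm with a two-finger parallel gripper is mounted at the origin on the work surface. World frame = base frame: x ahead of the robot, y to its left, z up, the work surface at z = 0. Lengths are in m, angles in rad, forces in N, time in s.
With the tool pointing down it reaches from about 0.25 to 0.775 m from the base axis. Payload 4 kg.
Tool frame: the origin (TCP) lies on the centre line of the jaws, within the pads' length; the fingertips stand 25 mm ahead of it and the grasp point (between the pads) lies 6 mm ahead of it; z points along the fingers, y is the line along which they close (so a half turn about z gives the same grasp; the last joint's range is limited). The gripper opens to 85 mm and grips with 20 to 120 N. Pads are 22 mm wide; open, the fingers measure 114 mm over their backs; the gripper's body (76 mm by 85 mm) begins 54 mm behind the grasp point. The pads swing forward as they close: fully open they stand 13 mm farther back than shut.
Start: joints at [1.048, 0.087, 1.371, -0, 1.684, -0.103], TCP at [0.224, 0.502, 0.224] pointing down, gripper open.
Joint ranges: [-3.1, 3.1], [-0.76, 2.03], [0.27, 2.55], [-1.08, 4.22], [0.17, 2.65], [-2.57, 2.57]. Speed limits (rad/s): [2.79, 2.79, 3.14, 3.14, 3.14, 3.14].

## Interface

Orientations are given as a unit quaternion [w, x, y, z].
In Python, from plant import manip gives the robot as it stands. The module is installed in compiled form; this text tells all that it offers.
- The arm moves only by the shell command python3 -m inch 'ROWS' [FORCE]. ROWS is JSON, a list that holds one entry, the list of rows, each a list of 7 numbers: the opening, from 0 (shut) to 1 (fully open), then the shift along the tool's x, y, z as a fraction of full scale, then the turn, a rotation vector about the tool's x, y, z as a fraction of full scale. A call has 1 to 5 rows; each row is the pose to reach, as a shift and turn from the pose commanded when the call began, along the tool's axes at that moment; what a row does not reach only later rows make up. Full scale, the value 1, is 0.3 m for a shift and 45 degrees for a turn. A row lasts 1/10 s, in which the tool goes at most 50 mm and 8.59 degrees, less where a joint would pass 70% of its speed; a pose out of reach is approached as far as the arm can. A call with a number of a shift or a turn outside -1 to 1 is refused whole. A call with a gripper value outside its range is refused whole. The fingers move at their own pace and stop on an object; FORCE is the grip in N (left out, the last holds). Time passes only in rows, so rows that repeat a pose let the fingers close. It gives the time, the measured TCP pose, the force, the opening and the grip force at its end, in the units of the state.
- manip.read_state(): the state, without advancing time (a new reading comes with each control period).
- manip.camera(name): name is "scene" or "top" or "wrist"; returns (picture, depth): 480x640x3 uint8, red, green, blue; 480x640 float32, m along the optical axis (not along the pixel's ray), 0 where there is no reading.
- manip.camera_info(name): a dict with "vertical_fov" (degrees; the focal length in pixels is half the picture's height over the tangent of half this angle, whatever the lens; pixels are square), "cx", "cy" (the principal point, pixels), "world_to_cam" (4x4, takes a point from world to camera coordinates); the wrist camera has in their place "hand_eye" (4x4, takes a point from camera to tool coordinates, whose origin is the TCP and whose axes are the flange's). Camera axes: x right, y up, looking along -z (the intrinsics and any distortion apply to the point x, -y, -z); pixel columns grow to the right and rows downward; lengths in m; the calibration is good to about 2 mm. A picture is of the moment at which its call begins: read the wrist's pose just before it. camera_info takes no time and is no camera call.
- manip.sign_off(): hands the job in; it is judged then, once.
The state is a dict: "time_s": time; "q": joint angles; "dq": joint speeds; "effort": joint torques, N m; "tcp_pos": TCP position; "tcp_rot": TCP orientation; "force": force on the tool from outside, world axes, zero at the start; "torque": the same for the moment, N m; "grip_width": finger opening in m; "grip_force": force on a finger pad.
Only numpy, scipy, OpenCV 4.12 (cv2) and the standard library are available. Lean on these libraries where they do the work, as an engineer would, in place of code of your own. Each camera call takes 0.05 s, during which the arm holds its last target. There are 200 camera calls.

## Working session

There is one attempt and no reset: what is moved stays moved. The work goes in short steps, Python scripts to look and compute and a shell command to move; the robot and the scene stay as the last step left them, time stands still between calls to the robot, and variables do not carry over. Pictures are saved under pics/ and viewed, at most 10 in all, crops included, and the job is handed in when it is done.

```bash
mkdir -p pics; cat > h.py <<'E'
from plant import manip
import numpy as np, cv2
from scipy.spatial.transform import Rotation as R
def snap(n,f):
    s=manip.read_state(); p,d=manip.camera(n); i=manip.camera_info(n)
    cv2.imwrite(f'pics/{f}.png',p[:,:,::-1]); np.savez(f'pics/{f}.npz',p=p,d=d,pos=s['tcp_pos'],rot=s['tcp_rot']); return p,d,i,s
E
python3 - <<'E'
from h import *
for n in ['scene','top']:
    p,d,i,s=snap(n,n+'0'); print(n,i)
print(manip.camera_info('wrist')); print(s)
E
```

```text
scene {'vertical_fov': 49.283485445886356, 'cx': 314.75962936522217, 'cy': 243.33379121417758, 'world_to_cam': array([[-0.78290357,  0.62213977,  0.00202495,  0.38960982],
       [-0.50574273, -0.63831784,  0.58032286,  0.27926923],
       [ 0.36233449,  0.45331274,  0.81438399, -1.98698333],
       [ 0.        ,  0.        ,  0.        ,  1.        ]])}
top {'vertical_fov': 51.50069198025689, 'cx': 312.40324666635684, 'cy': 237.18012734560736, 'world_to_cam': array([[-0.02945044, -0.99926716, -0.0244504 ,  0.10751579],
       [ 0.99866922, -0.03045127,  0.04162346, -0.56312265],
       [-0.0423375 , -0.02319204,  0.99883415, -1.49679489],
       [ 0.        ,  0.        ,  0.        ,  1.        ]])}
{'vertical_fov': 68.3536364640323, 'cx': 321.8951590347874, 'cy': 233.80431459732367, 'hand_eye': array([[-5.90795937e-04,  9.63840294e-01,  2.66479904e-01,
         6.74255081e-02],
       [ 9.99999765e-01,  6.62085708e-04, -1.77683511e-04,
         6.16172445e-04],
       [-3.47691064e-04,  2.66479737e-01, -9.63840458e-01,
        -1.49200456e-01],
       [ 0.00000000e+00,  0.00000000e+00,  0.00000000e+00,
         1.00000000e+00]])}
{'time_s': 0.05, 'q': array([ 1.04790582e+00,  8.79686541e-02,  1.37222715e+00,  7.03421816e-06,
        1.68362398e+00, -1.03087069e-01]), 'dq': array([-0.00081369, -0.00149396, -0.00216213,  0.00076046, -0.00168957,
        0.00012374]), 'effort': array([ 1.65429508e-03, -3.53296494e+01, -3.14509428e+01, -2.21721366e-04,
        8.23894021e-03,  4.12802166e-06]), 'tcp_pos': array([0.22391023, 0.50180274, 0.22324544]), 'tcp_rot': array([-3.46196048e-04,  2.08363264e-01,  9.78050873e-01, -1.05838913e-03]), 'force': array([ 0.52183375,  0.01108333, -0.33882321]), 'torque': array([-0.01729589, -0.01506388,  0.02756971]), 'grip_force': 0.0, 'grip_width': 0.08591244431983211}
```

View pics/top0.png

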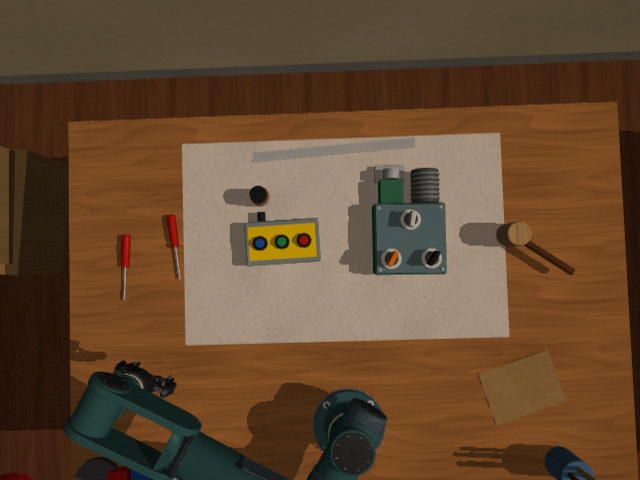

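View pics/scene0.png

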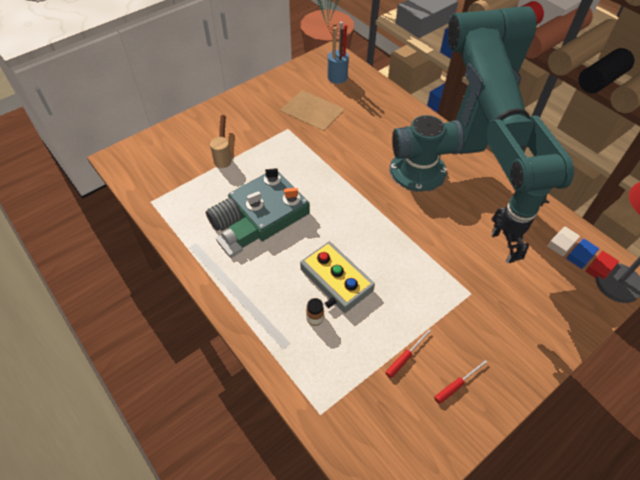

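The top view shows the bolts: orange (392,258), black (432,258), white (411,218). The buttons are blue (260,243), green (282,241) and red (304,240). The mallet is at (518,234), the jar at (259,196) and the screwdrivers at (173,246) and (125,267); all of these stay untouched. Red objects that could confuse: the red button and the screwdriver handles. White and black: only the bolt bars, plus the jar cap (black). Next I'll measure and take one close crop of both views.

```bash
cat >> h.py <<'E'
def K(i): 
    f=240/np.tan(np.radians(i['vertical_fov']/2)); return f,i['cx'],i['cy']
def ray(i,uv,T=None):
    # T: cam->world
    f,cx,cy=K(i); T=np.linalg.inv(i['world_to_cam']) if T is None else T
    v=np.array([(uv[0]-cx)/f,-(uv[1]-cy)/f,-1]); return T[:3,3],T[:3,:3]@v
def wristT(i,pos,rot):
    M=np.eye(4); M[:3,:3]=R.from_quat(np.roll(rot,-1)).as_matrix(); M[:3,3]=pos; return M@i['hand_eye']
def tri(rs):
    A=0;b=0
    for o,v in rs:
        v=v/np.linalg.norm(v);P=np.eye(3)-np.outer(v,v);A=A+P;b=b+P@o
    x=np.linalg.solve(A,b); return x,[np.linalg.norm(np.cross(v/np.linalg.norm(v),x-o)) for o,v in rs]
def atz(r,z): o,v=r; return o+v*(z-o[2])/v[2]
E
python3 - <<'E'
from h import *
a=cv2.imread('pics/top0.png')[190:290,240:450]; b=cv2.imread('pics/scene0.png')[160:310,230:380]
a=cv2.resize(a,(798,380),interpolation=cv2.INTER_CUBIC) 
cv2.imwrite('pics/c1.png',a)
it=manip.camera_info('top'); sc=manip.camera_info('scene')
for n,t,s,z in [('or',(392,258),(291,194),.12),('bl',(432,258),(272,174),.12),('wh',(411,218),(255,199),.12),('B',(260,243),(351,284),.072),('G',(282,241),(337,271),.072),('R',(304,240),(323,257),.072)]:
    x,e=tri([ray(it,t),ray(sc,s)]); print(n,x.round(4),np.round(e,4),atz(ray(it,t),z).round(4))
E
```

```text
or [ 0.4953 -0.1362  0.0923] [0.0012 0.0012] [ 0.4964 -0.1333  0.12  ]
bl [ 0.4925 -0.2499  0.0945] [0.0005 0.0005] [ 0.4931 -0.2447  0.12  ]
wh [ 0.6069 -0.1931  0.0953] [0.0026 0.0026] [ 0.607  -0.1905  0.12  ]
B [0.5509 0.2465 0.0511] [0.0014 0.0014] [0.5512 0.2428 0.072 ]
G [0.5544 0.1815 0.0501] [0.0021 0.0021] [0.5551 0.1783 0.072 ]
R [0.5562 0.1152 0.0542] [0.0007 0.0007] [0.5561 0.114  0.072 ]
```

View pics/c1.png

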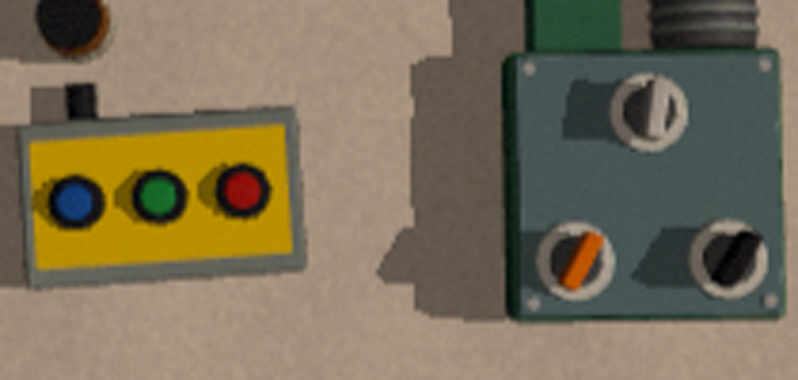

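The crop confirms the layout. Orange is at the near left of the machine, black at the near right and white at the far side, all with bars off home. Blue, green and red run left to right on the box. I'll move to wrist-camera views.

```bash
python3 -m inch '[[[1,-0.2,-0.18,-0.2,0,0,0],[1,-0.4,-0.37,-0.267,0,0,0],[1,-0.583,-0.555,-0.267,0,0,0],[1,-0.583,-0.555,-0.267,0,0,0],[1,-0.583,-0.555,-0.267,0,0,0]]]'
python3 -m inch '[[[1,-0.65,-0.36,0,0,0,0],[1,-0.65,-0.36,0,0,0,0],[1,-0.65,-0.36,0,0,0,0],[1,-0.65,-0.36,0,0,0,0],[1,-0.65,-0.36,0,0,0,0]]]'
python3 -m inch '[[[1,0,0,0,0,0,0],[1,0,0,0,0,0,0],[1,0,0,0,0,0,0]]]'
python3 -c "
from h import *
snap('wrist','w1')"
python3 -m inch '[[[1,-0.5,-0.7,0,0,0,0],[1,-0.5,-0.7,0,0,0,0],[1,-0.5,-0.7,0,0,0,0],[1,-0.5,-0.7,0,0,0,0],[1,-0.5,-0.7,0,0,0,0]]]'
python3 -m inch '[[[1,0,0,0,0,0,0],[1,0,0,0,0,0,0],[1,0,0,0,0,0,0]]]'
python3 -c "
from h import *
snap('wrist','w2')
a=cv2.imread('pics/w1.png');b=cv2.imread('pics/w2.png')
cv2.imwrite('pics/both.png',cv2.resize(np.vstack([a,b]),(400,600)))"
```

```text
time_s: 0.6
tcp_pos: [0.3131, 0.2846, 0.3029]
tcp_rot: [0.0, 0.208, 0.978, -0.0]
force: [0.7, 0.9, -0.4]
grip_width: 0.0856
grip_force: 0.0
time_s: 1.1
tcp_pos: [0.4485, 0.1049, 0.3018]
tcp_rot: [-0.0, 0.211, 0.978, -0.001]
force: [-0.1, 0.4, -0.0]
grip_width: 0.0857
grip_force: 0.0
time_s: 1.4
tcp_pos: [0.4465, 0.1092, 0.3028]
tcp_rot: [-0.0, 0.208, 0.978, 0.0]
force: [-1.0, -0.3, 1.0]
grip_width: 0.0854
grip_force: 0.0
time_s: 1.95
tcp_pos: [0.497, -0.137, 0.3034]
tcp_rot: [0.001, 0.207, 0.978, 0.0]
force: [0.0, 0.1, -0.4]
grip_width: 0.0854
grip_force: 0.0
time_s: 2.25
tcp_pos: [0.4968, -0.1349, 0.3032]
tcp_rot: [0.0, 0.207, 0.978, 0.0]
force: [-0.3, -0.1, 0.2]
grip_width: 0.0855
grip_force: 0.0
```

View pics/w2.png

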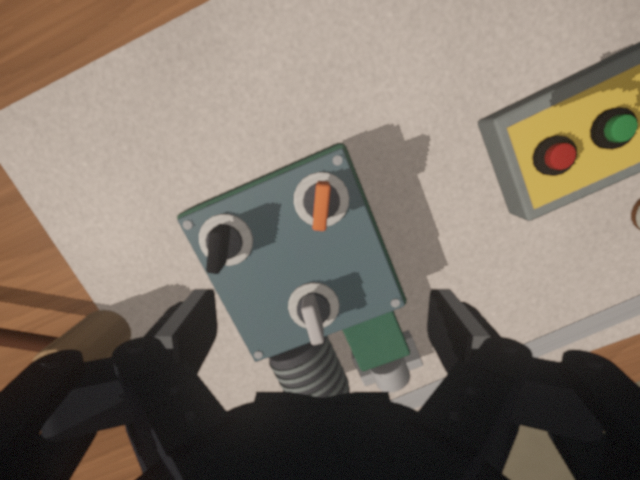

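View pics/w1.png

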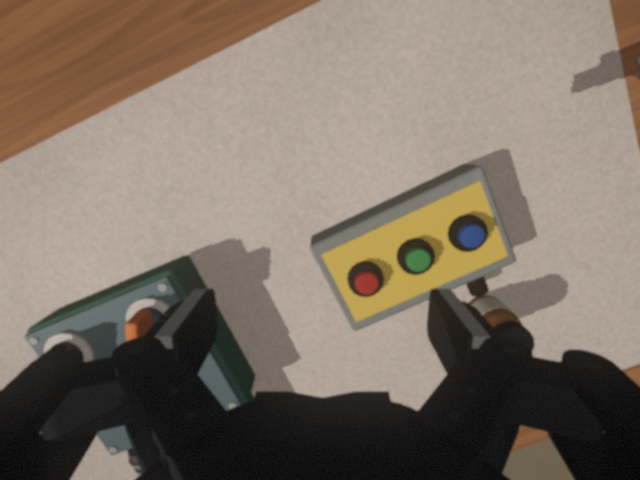

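View w2 has orange at (321,205), black (218,248), white (313,318), red (561,156) and green (621,128). View w1 has red (367,282), green (417,259) and blue (470,235). I'll fit the bars and buttons in world coordinates with depth, triangulating as a check.

```bash
python3 - <<'E'
from h import *
i=manip.camera_info('wrist'); it=manip.camera_info('top'); f,cx,cy=K(i)
def cloud(n):
    w=np.load(f'pics/{n}.npz'); T=wristT(i,w['pos'],w['rot']); d=w['d']
    v,u=np.mgrid[:480,:640]; P=np.stack([(u-cx)/f*d,-(v-cy)/f*d,-d],-1)
    return P@T[:3,:3].T+T[:3,3],w['p'],T,d
W2,p2,T2,d2=cloud('w2'); W1,p1,T1,d1=cloud('w1')
print('table z',np.median(W2[30:80,300:400,2]),'cover',np.median(W2[245:265,270:290,2]),'box',np.median(W1[255:265,350:360,2]))
for n,u,v,tu in [('or',321,205,(392,258)),('bl',218,248,(432,258)),('wh',313,318,(411,218))]:
    m=np.zeros((480,640),bool); m[v-35:v+35,u-32:u+32]=1
    z=W2[...,2]; t=m&(z>.112)&(z<.13)&(d2>0)
    n_,l,st,_=cv2.connectedComponentsWithStats(t.astype(np.uint8)); k=1+st[1:,4].argmax(); t=l==k
    q=W2[t]; r=cv2.minAreaRect((q[:,:2]*1000).astype(np.float32)); box=cv2.boxPoints(r)
    e=[box[1]-box[0],box[2]-box[1]]; L=max(e,key=np.linalg.norm)
    vv,uu=np.nonzero(t); c=(uu.mean(),vv.mean())
    x,er=tri([ray(i,c,T2),ray(it,tu)])
    dm=m&(z>.070)&(z<.0785)&(np.ptp(p2,axis=-1)<40)&(p2.min(-1)>130)
    dr=cv2.minEnclosingCircle((W2[dm][:,:2]*1000).astype(np.float32)) if dm.sum()>5 else None
    print(n,t.sum(),'z',np.median(q[:,2]).round(4),'rect',np.round(r[0],1),np.round(r[1],1),'yaw',np.degrees(np.arctan2(L[1],L[0])).round(1)%180,'mean',q.mean(0).round(4),'tri',x.round(4),np.round(er,4),'disc',dr)
for n,a,b,tu,zt in [('R',(367,282),(561,156),(304,240),.072),('G',(417,259),(621,128),(282,241),.072),('B',(470,235),None,(260,243),.072)]:
    rs=[ray(i,a,T1),ray(it,tu)]+([ray(i,b,T2)] if b else [])
    x,er=tri(rs); u,v=a; print(n,x.round(4),np.round(er,4),'atz',[atz(r,zt).round(4)[:2] for r in rs],'depth',np.median(W1[v-4:v+5,u-4:u+5].reshape(-1,3),0).round(4))
m=np.zeros((480,640),bool); m[140:370,170:410]=1
t=m&(abs(W2[...,2]-.07)<.004); r=cv2.minAreaRect((W2[t][:,:2]*1000).astype(np.float32)); print('cover',r)
E
```

```text
table z 0.0006703060563194585 cover 0.06952815302088614 box 0.051149480687630505
or 677 z 0.1192 rect [ 495.4 -134.8] [13.9 46.1] yaw 150.6 mean [ 0.4943 -0.1343  0.1191] tri [ 0.4963 -0.1351  0.1069] [0.0001 0.0001] disc ((496.2342529296875, -135.30233764648438), 30.721725463867188)
bl 665 z 0.1191 rect [ 493.2 -250.3] [14.5 45.5] yaw 146.0 mean [ 0.4926 -0.2489  0.1186] tri [ 0.4921 -0.2441  0.1276] [0.0014 0.0014] disc ((493.7160339355469, -265.2618103027344), 40.385292053222656)
wh 551 z 0.1191 rect [ 606.8 -194.5] [14.1 46. ] yaw 170.5 mean [ 0.6051 -0.1936  0.1187] tri [ 0.6072 -0.193   0.1147] [0.0016 0.0016] disc ((608.4951171875, -196.19442749023438), 31.176576614379883)
R [0.5566 0.1165 0.0693] [0.0022 0.0024 0.0006] atz [array([0.5553, 0.1188]), array([0.5561, 0.114 ]), array([0.5564, 0.1152])] depth [0.5557 0.1188 0.0716]
G [0.5545 0.1804 0.0688] [0.0016 0.002  0.0005] atz [array([0.5523, 0.1814]), array([0.5551, 0.1783]), array([0.5536, 0.1786])] depth [0.5527 0.1816 0.0717]
B [0.5508 0.2443 0.0703] [0.0014 0.0014] atz [array([0.5496, 0.2452]), array([0.5512, 0.2428])] depth [0.5499 0.2454 0.0717]
cover ((593.0048217773438, -194.40042114257812), (199.85943603515625, 281.2913818359375), 89.07736206054688)
```

Results: orange bar at yaw -29.4°, needing 61.7° clockwise. White is at -9.5° and black at -34°. The machine's yaw is about -1.1°. Depth, triangulation and the text agree. I'll descend on orange.

```bash
python3 -m inch '[[[1,0.004,0,0.2,0,0,0.12],[1,0.004,0,0.35,0,0,0.12],[1,0.004,0,0.5,0,0,0.12],[1,0.004,0,0.58,0,0,0.12],[1,0.004,0,0.62,0,0,0.12]]]' 40
python3 -m inch '[[[1,0,0,0,0,0,0],[1,0,0,0,0,0,0],[0.5,0,0,0,0,0,0],[0,0,0,0,0,0,0],[0,0,0,0,0,0,0]]]' 40
python3 -m inch '[[[0,0,0,0,0,0,0],[0,0,0,0,0,0,0],[0,0,0,0,0,0,0],[0,0,0,0,0,0,0],[0,0,0,0,0,0,0]]]' 40
```

```text
time_s: 2.8
tcp_pos: [0.4939, -0.1336, 0.1138]
tcp_rot: [-0.003, 0.253, 0.968, 0.0]
force: [0.2, 0.3, 0.4]
grip_width: 0.0851
grip_force: 0.0
time_s: 3.3
tcp_pos: [0.4965, -0.1365, 0.1182]
tcp_rot: [0.001, 0.254, 0.967, -0.0]
force: [-0.5, 0.8, -0.5]
grip_width: 0.0444
grip_force: 0.0
time_s: 3.8
tcp_pos: [0.4957, -0.1362, 0.1168]
tcp_rot: [-0.0, 0.254, 0.967, 0.0]
force: [-0.2, 0.3, -0.3]
grip_width: -0.0001
grip_force: 0.0
```

```bash
python3 -c "
from h import *
p,d,i,s=snap('scene','s2'); snap('wrist','w3'); print(s)
a=cv2.resize(p[130:250,190:340],(600,480),interpolation=cv2.INTER_CUBIC)[:,:,::-1]
cv2.imwrite('pics/s2c.png',a)"
```

```text
{'time_s': 3.8, 'q': array([-3.78477709e-01,  5.46366323e-02,  1.62102772e+00,  1.16767836e-04,
        1.46616536e+00, -1.43518760e+00]), 'dq': array([ 7.05126619e-04,  7.91306173e-04, -1.63154895e-03, -2.34879346e-04,
        6.50511962e-05,  1.66847991e-03]), 'effort': array([-4.70592175e-03, -3.24340940e+01, -3.00293577e+01, -1.50775363e-04,
        1.31965491e-03,  2.84895299e-05]), 'tcp_pos': array([ 0.49572157, -0.13617079,  0.11676619]), 'tcp_rot': array([-1.10625108e-04,  2.54227927e-01,  9.67144324e-01,  7.19947928e-05]), 'force': array([-0.17004179,  0.31087064, -0.34713214]), 'torque': array([ 0.02996827, -0.0047557 ,  0.02681032]), 'grip_force': 0.0, 'grip_width': -5.1554479377893136e-05}
```

View pics/s2c.png

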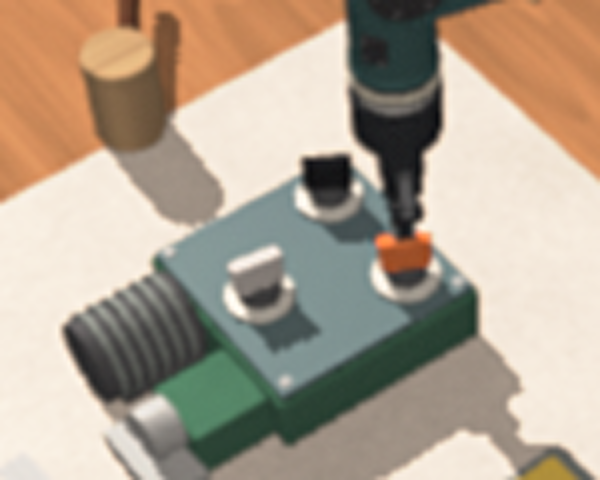

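The scene crop shows the shut fingers just above or behind the orange bar (crop (405,235)), not straddling it. I'll check with the wrist view.

```bash
python3 - <<'E'
from h import *
i=manip.camera_info('wrist'); f,cx,cy=K(i); sc=manip.camera_info('scene')
w=np.load('pics/w3.npz'); d=w['d']; v,u=np.mgrid[:480,:640]
P=np.stack([(u-cx)/f*d,-(v-cy)/f*d,-d],-1); Pt=P@i['hand_eye'][:3,:3].T+i['hand_eye'][:3,3]
t=(d>0)&(abs(Pt[...,1])<.03)&(abs(Pt[...,0])<.03)&(w['p'].max(-1)<90)
q=Pt[t]; print('finger tool z pct',np.percentile(q[:,2],[50,90,98,100]).round(4))
T=wristT(i,w['pos'],w['rot']); Wd=P@T[:3,:3].T+T[:3,3]
p=w['p'].astype(int); o=(p[...,0]>150)&(p[...,0]>p[...,2]+80)&(p[...,1]<150)&(d>0)&(Wd[...,2]>.11)&(Wd[...,2]<.13)
print(o.sum(), Wd[o].mean(0), np.percentile(Wd[o],[2,98],axis=0))
s=np.load('pics/s2.npz'); T=np.linalg.inv(sc['world_to_cam']);f,cx,cy=K(sc); d=s['d']
P=np.stack([(u-cx)/f*d,-(v-cy)/f*d,-d],-1)@T[:3,:3].T+T[:3,3]
for r in range(172,200,2): print(r,[tuple(P[r,c].round(3)) for c in (288,291,294)],s['p'][r,291])
cv2.imwrite('pics/w3c.png',w['p'][:,:,::-1])
E
```

```text
finger tool z pct [-0.0896 -0.0533  0.0301  0.0479]
977 [ 0.48205592 -0.12777832  0.11924155] [[ 0.47431187 -0.13570467  0.11695649]
 [ 0.48991009 -0.12035033  0.1206779 ]]
172 [(np.float64(0.523), np.float64(-0.105), np.float64(0.246)), (np.float64(0.513), np.float64(-0.102), np.float64(0.242)), (np.float64(0.492), np.float64(-0.115), np.float64(0.217))] [41 42 43]
174 [(np.float64(0.521), np.float64(-0.107), np.float64(0.234)), (np.float64(0.518), np.float64(-0.096), np.float64(0.24)), (np.float64(0.494), np.float64(-0.113), np.float64(0.21))] [71 69 69]
176 [(np.float64(0.527), np.float64(-0.1), np.float64(0.234)), (np.float64(0.516), np.float64(-0.099), np.float64(0.228)), (np.float64(0.494), np.float64(-0.114), np.float64(0.2))] [87 86 86]
178 [(np.float64(0.511), np.float64(-0.124), np.float64(0.193)), (np.float64(0.521), np.float64(-0.092), np.float64(0.227)), (np.float64(0.495), np.float64(-0.112), np.float64(0.193))] [88 87 87]
180 [(np.float64(0.506), np.float64(-0.131), np.float64(0.175)), (np.float64(0.522), np.float64(-0.091), np.float64(0.22)), (np.float64(0.51), np.flo
[... 1108 characters left out ...]
p.float64(-0.122), np.float64(0.121)), (np.float64(0.488), np.float64(-0.127), np.float64(0.106))] [163  82  43]
194 [(np.float64(0.509), np.float64(-0.132), np.float64(0.105)), (np.float64(0.499), np.float64(-0.128), np.float64(0.102)), (np.float64(0.493), np.float64(-0.119), np.float64(0.106))] [155  78  38]
196 [(np.float64(0.512), np.float64(-0.129), np.float64(0.1)), (np.float64(0.499), np.float64(-0.13), np.float64(0.09)), (np.float64(0.494), np.float64(-0.119), np.float64(0.096))] [144  74  41]
198 [(np.float64(0.508), np.float64(-0.136), np.float64(0.08)), (np.float64(0.501), np.float64(-0.127), np.float64(0.083)), (np.float64(0.496), np.float64(-0.116), np.float64(0.09))] [65 59 58]
```

View pics/w3c.png

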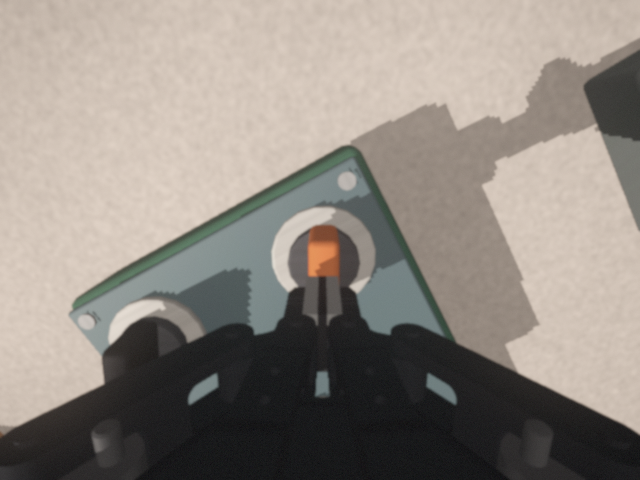

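The wrist view shows the orange bar at (324,252), with fingers covering its lower end at (322,285). I'll check the finger depths there in tool coordinates.

```bash
python3 - <<'E'
from h import *
i=manip.camera_info('wrist'); f,cx,cy=K(i)
w=np.load('pics/w3.npz'); d=w['d']; v,u=np.mgrid[:480,:640]
P=np.stack([(u-cx)/f*d,-(v-cy)/f*d,-d],-1); Pt=(P@i['hand_eye'][:3,:3].T+i['hand_eye'][:3,3])*1000
for r in range(262,345,6): print(r,' '.join('(%d,%d,%d)'%tuple(Pt[r,c]) for c in range(290,360,6)), w['p'][r,290:360:6].mean(-1).astype(int))
E
```

```text
262 (1,-16,31) (1,-13,31) (1,-10,31) (12,-5,0) (14,-2,-2) (14,0,-2) (14,2,-3) (14,5,-2) (13,7,-1) (2,12,29) (2,15,30) (1,19,31) [106 100 100 133 155 144 108 101  87  69  68  67]
268 (-1,-16,31) (-1,-13,31) (-1,-10,30) (10,-5,0) (11,-2,-2) (11,0,-3) (11,2,-3) (11,5,-2) (10,7,0) (-1,12,30) (-1,15,31) (-1,19,31) [114  99 100 132 153 116 104 105  86  68  67  68]
274 (-5,-16,31) (-5,-13,31) (-5,-10,32) (7,-5,0) (8,-2,-2) (9,0,-4) (8,2,-3) (8,5,-2) (7,7,0) (-5,12,30) (-4,15,30) (-5,19,31) [145  97  97 124 149 100 103 103  84  67  67  82]
280 (-13,-17,42) (-8,-13,31) (-8,-10,30) (11,-4,-16) (11,-2,-15) (11,0,-15) (11,2,-15) (11,4,-16) (4,7,0) (-8,12,31) (-8,16,30) (-12,20,41) [206 103 100  90  91  46  70  90  83  67  66 140]
286 (-16,-17,40) (-16,-14,40) (-12,-10,30) (11,-4,-21) (11,-2,-22) (10,0,-21) (10,2,-20) (11,4,-21) (11,6,-22) (-12,12,31) (-16,16,40) (-16,20,40) [205 167  85  91  89  41  74  89  85  58 164 199]
292 (6,-12,-17) (7,-9,-18) (7,-7,-18) (10,-4,-26) (11,-2,-27) (11,0,-27) (11,2,-27) (11,4,-28) (10,6,-25) (6,9,-17) (7,11,-18) (-21,20,42) [ 78  41  42  90  90  40  66  89  85
[... 743 characters left out ...]
8,-53) (13,-7,-53) (12,-5,-52) (11,-3,-50) (11,-1,-49) (7,0,-43) (8,1,-44) (12,3,-51) (12,5,-52) (13,7,-53) (13,9,-53) (11,11,-50) [36 37 37 37 50 40 68 32 32 37 40 34]
328 (12,-8,-54) (12,-7,-54) (12,-5,-54) (12,-3,-54) (12,-1,-55) (5,0,-43) (6,1,-44) (11,3,-54) (11,5,-54) (12,7,-56) (12,8,-55) (11,10,-54) [36 34 34 34 32 38 33 33 33 33 35 34]
334 (11,-8,-57) (12,-6,-58) (12,-5,-58) (12,-3,-58) (9,-1,-54) (3,0,-43) (4,1,-45) (12,3,-58) (12,5,-58) (12,7,-58) (12,8,-58) (12,10,-58) [31 30 32 33 29 38 34 32 31 32 31 32]
340 (12,-8,-61) (12,-6,-61) (12,-4,-61) (12,-3,-61) (7,-1,-54) (1,0,-44) (1,2,-43) (11,3,-60) (12,5,-62) (11,6,-60) (12,8,-61) (11,10,-60) [31 33 34 31 30 38 35 27 30 31 30 31]
```

The wrist depth puts the shut fingertips about 13 mm behind the reported TCP, not 25 mm ahead. The scene view agrees, showing the tips at about 0.128 m. So the fingers closed above the bar, and the commanded TCP must go about 36 mm deeper. I'll open first, then descend and grip, watching the force.

```bash
python3 -m inch '[[[1,0,0,-0.03,0,0,0],[1,0,0,-0.03,0,0,0],[1,0,0,-0.03,0,0,0],[1,0,0,-0.03,0,0,0],[1,0,0,-0.03,0,0,0]]]' 40
python3 -m inch '[[[1,0,0.004,0.03,0,0,0],[1,0,0.004,0.06,0,0,0],[1,0,0.004,0.1,0,0,0],[1,0,0.004,0.14,0,0,0],[1,0,0.004,0.14,0,0,0]]]' 40
python3 -m inch '[[[0.5,0,0,0,0,0,0],[0,0,0,0,0,0,0],[0,0,0,0,0,0,0],[0,0,0,0,0,0,0],[0,0,0,0,0,0,0]]]' 40
python3 -m inch '[[[0,0,0,0,0,0,0],[0,0,0,0,0,0,0],[0,0,0,0,0,0,0]]]' 40
```

```text
time_s: 4.4
tcp_pos: [0.4957, -0.1361, 0.1257]
tcp_rot: [-0.0, 0.254, 0.967, 0.0]
force: [-0.3, -0.2, 0.9]
grip_width: 0.0724
grip_force: 0.0
time_s: 4.9
tcp_pos: [0.4944, -0.1344, 0.0806]
tcp_rot: [-0.003, 0.254, 0.967, 0.0]
force: [-0.4, -0.2, 0.5]
grip_width: 0.0856
grip_force: 0.0
time_s: 5.4
tcp_pos: [0.4964, -0.1356, 0.0845]
tcp_rot: [0.0, 0.254, 0.967, -0.001]
force: [-2.4, -2.0, 7.4]
grip_width: 0.0133
grip_force: 43.9
time_s: 5.7
tcp_pos: [0.4964, -0.1356, 0.0845]
tcp_rot: [0.0, 0.254, 0.967, -0.0]
force: [-2.5, -2.1, 2.9]
grip_width: 0.0135
grip_force: 43.3
```

Gripped, with a width of 13.5 mm. Now I'll turn it clockwise by about 62°.

```bash
python3 -m inch '[[[0,0,0,0,0,0,0.17],[0,0,0,0,0,0,0.35],[0,0,0,0,0,0,0.53],[0,0,0,0,0,0,0.71],[0,0,0,0,0,0,0.89]]]' 40
python3 -m inch '[[[0,0,0,0,0,0,0.15],[0,0,0,0,0,0,0.3],[0,0,0,0,0,0,0.42],[0,0,0,0,0,0,0.5],[0,0,0,0,0,0,0.5]]]' 40
python3 -m inch '[[[0,0,0,0,0,0,0],[0,0,0,0,0,0,0]]]' 40; python3 -c "
from h import *
s=manip.read_state();print(s['torque'],R.from_quat(np.roll(s['tcp_rot'],-1)).as_matrix()[:2,1])"
```

```text
time_s: 6.2
tcp_pos: [0.496, -0.136, 0.0845]
tcp_rot: [0.0, 0.572, 0.82, -0.001]
force: [-3.4, -3.6, 4.5]
grip_width: 0.0134
grip_force: 43.4
time_s: 6.7
tcp_pos: [0.4957, -0.1361, 0.0845]
tcp_rot: [0.0, 0.719, 0.695, -0.001]
force: [-4.6, -3.3, 5.0]
grip_width: 0.0133
grip_force: 45.5
time_s: 6.9
tcp_pos: [0.4957, -0.1361, 0.0845]
tcp_rot: [0.0, 0.719, 0.695, -0.001]
force: [-4.8, -3.7, 5.1]
grip_width: 0.0135
grip_force: 45.2
[-0.52867735  0.60228982  0.74542742] [ 0.9994537  -0.03302521]
```

Bolt orange is home: wrist torque is 0.75 N m against the stop and the bar is at θ≈90.8° commanded. I'll release, rise and turn back towards white.

```bash
python3 -m inch '[[[1,0,0,0,0,0,0],[1,0,0,0,0,0,0],[1,0,0,0,0,0,0],[1,0,0,0,0,0,0],[1,0,0,0,0,0,0]]]' 40
python3 -m inch '[[[1,0,0,-0.15,0,0,0],[1,0,0,-0.3,0,0,0],[1,0,0,-0.45,0,0,0],[1,-0.09,0.19,-0.45,0,0,-0.19],[1,-0.18,0.37,-0.45,0,0,-0.38]]]'
python3 -m inch '[[[1,0,0,0,0,0,-0.19],[1,0,0,0,0,0,-0.38],[1,0,0,0,0,0,-0.57],[1,0,0,0,0,0,-0.76],[1,0,0,0,0,0,-0.95]]]'
python3 -m inch '[[[1,0,0,0,0,0,-0.19],[1,0,0,0,0,0,-0.38],[1,0,0,0,0,0,-0.5],[1,0,0,0,0,0,-0.5],[1,0,0,0,0,0,-0.5]]]'
cat > bars.py <<'E'
from h import *
import sys
i=manip.camera_info('wrist'); f,cx,cy=K(i)
p,d,_,s=snap('wrist',sys.argv[1]); T=wristT(i,s['tcp_pos'],s['tcp_rot'])
v,u=np.mgrid[:480,:640]; P=np.stack([(u-cx)/f*d,-(v-cy)/f*d,-d],-1)@T[:3,:3].T+T[:3,3]
for n,c in [('or',(.4955,-.135)),('wh',(.607,-.1945)),('bl',(.4932,-.2503))]:
    t=(np.hypot(P[...,0]-c[0],P[...,1]-c[1])<.032)&(P[...,2]>.112)&(P[...,2]<.127)&(d>0)
    if t.sum()<50: print(n,'unseen'); continue
    r=cv2.minAreaRect((P[t][:,:2]*1000).astype(np.float32)); b=cv2.boxPoints(r); L=max([b[1]-b[0],b[2]-b[1]],key=np.linalg.norm)
    print(n,t.sum(),np.round(r[0],1),np.round(r[1],1),'theta',((-1.1-np.degrees(np.arctan2(L[1],L[0])))%180).round(1))
M=R.from_quat(np.roll(s['tcp_rot'],-1)).as_matrix(); print('tcp',s['tcp_pos'].round(4),'y yaw',np.degrees(np.arctan2(M[1,1],M[0,1])).round(1))
E
python3 bars.py w4
```

```text
time_s: 7.4
tcp_pos: [0.4964, -0.135, 0.0837]
tcp_rot: [-0.0, 0.719, 0.695, 0.0]
force: [0.6, 0.4, 0.3]
grip_width: 0.084
grip_force: 0.0
time_s: 7.9
tcp_pos: [0.5868, -0.1823, 0.2237]
tcp_rot: [0.004, 0.605, 0.796, 0.001]
force: [0.9, 0.5, -0.0]
grip_width: 0.0849
grip_force: 0.0
time_s: 8.4
tcp_pos: [0.5849, -0.1818, 0.2185]
tcp_rot: [-0.0, 0.274, 0.962, 0.0]
force: [-0.2, -0.3, 0.6]
grip_width: 0.0852
grip_force: 0.0
time_s: 8.9
tcp_pos: [0.5848, -0.1818, 0.2187]
tcp_rot: [-0.0, 0.085, 0.996, 0.0]
force: [0.0, -0.3, -0.2]
grip_width: 0.0853
grip_force: 0.0
or 1571 [ 495.7 -134.9] [45.9 14.1] theta 89.8
wh 1068 [ 607.1 -194.8] [13.6 45.6] theta 8.9
bl 1579 [ 494.1 -250.4] [14.6 46. ] theta 33.9
tcp [ 0.5848 -0.1818  0.2187] y yaw 80.2
```

Orange measures 89.8°. Now white.

```bash
python3 -m inch '[[[1,-0.08,-0.03,0.05,0,0,0],[1,-0.08,-0.03,0.2,0,0,0],[1,-0.08,-0.03,0.33,0,0,0],[1,-0.08,-0.03,0.42,0,0,0],[1,-0.08,-0.03,0.45,0,0,0]]]' 40
python3 -m inch '[[[1,0,0,0,0,0,0],[0.5,0,0,0,0,0,0],[0,0,0,0,0,0,0],[0,0,0,0,0,0,0],[0,0,0,0,0,0,0]]]' 40
python3 -m inch '[[[0,0,0,0,0,0,0],[0,0,0,0,0,0,0],[0,0,0,0,0,0,0],[0,0,0,0,0,0,0]]]' 40
```

```text
time_s: 9.45
tcp_pos: [0.6045, -0.1937, 0.0791]
tcp_rot: [-0.004, 0.085, 0.996, 0.001]
force: [-0.4, -0.5, -0.3]
grip_width: 0.0858
grip_force: 0.0
time_s: 9.95
tcp_pos: [0.6076, -0.195, 0.0854]
tcp_rot: [0.001, 0.084, 0.996, -0.0]
force: [0.5, -0.5, -0.0]
grip_width: 0.0284
grip_force: 0.0
time_s: 10.35
tcp_pos: [0.6073, -0.195, 0.0848]
tcp_rot: [0.001, 0.084, 0.996, -0.0]
force: [-0.8, -0.2, 4.3]
grip_width: 0.0136
grip_force: 42.8
```

```bash
python3 -m inch '[[[0,0,0,0,0,0,0.18],[0,0,0,0,0,0,0.36],[0,0,0,0,0,0,0.54],[0,0,0,0,0,0,0.72],[0,0,0,0,0,0,0.9]]]' 40
python3 -m inch '[[[0,0,0,0,0,0,0.18],[0,0,0,0,0,0,0.36],[0,0,0,0,0,0,0.54],[0,0,0,0,0,0,0.72],[0,0,0,0,0,0,0.9]]]' 40
python3 -m inch '[[[0,0,0,0,0,0,0.03],[0,0,0,0,0,0,0.03],[0,0,0,0,0,0,0.03]]]' 40; python3 -c "
from h import *
s=manip.read_state();print(s['torque'],R.from_quat(np.roll(s['tcp_rot'],-1)).as_matrix()[:2,1])"
```

```text
time_s: 10.85
tcp_pos: [0.6074, -0.1947, 0.0848]
tcp_rot: [0.001, 0.426, 0.905, 0.0]
force: [-0.0, 1.8, 4.8]
grip_width: 0.0135
grip_force: 43.0
time_s: 11.35
tcp_pos: [0.6077, -0.1946, 0.0848]
tcp_rot: [0.001, 0.713, 0.701, 0.001]
force: [0.0, 0.7, 4.5]
grip_width: 0.0135
grip_force: 42.9
time_s: 11.65
tcp_pos: [0.6077, -0.1946, 0.0847]
tcp_rot: [0.001, 0.718, 0.696, 0.001]
force: [0.6, -0.4, 5.8]
grip_width: 0.0132
grip_force: 44.2
[ 0.10712758 -0.03693938  0.67301031] [ 0.99953024 -0.03058225]
```

White is home. Now black.

```bash
python3 -m inch '[[[1,0,0,0,0,0,0],[1,0,0,0,0,0,0],[1,0,0,0,0,0,0],[1,0,0,0,0,0,0],[1,0,0,0,0,0,0]]]' 40
python3 -m inch '[[[1,0,0,-0.15,0,0,0],[1,0,0,-0.3,0,0,0],[1,0,0,-0.45,0,0,0],[1,-0.1,-0.19,-0.45,0,0,-0.18],[1,-0.197,-0.37,-0.45,0,0,-0.36]]]'
python3 -m inch '[[[1,0,0,0,0,0,-0.18],[1,0,0,0,0,0,-0.36],[1,0,0,0,0,0,-0.54],[1,0,0,0,0,0,-0.72],[1,0,0,0,0,0,-0.9]]]'
python3 -m inch '[[[1,0,0,0,0,0,0],[1,0,0,0,0,0,0],[1,0,0,0,0,0,0]]]'
python3 bars.py w5
```

```text
time_s: 12.15
tcp_pos: [0.6067, -0.1948, 0.0834]
tcp_rot: [-0.0, 0.719, 0.695, -0.0]
force: [0.2, 0.6, 0.8]
grip_width: 0.084
grip_force: 0.0
time_s: 12.65
tcp_pos: [0.5178, -0.2392, 0.2215]
tcp_rot: [0.003, 0.611, 0.792, 0.0]
force: [-0.3, -1.1, 0.4]
grip_width: 0.0855
grip_force: 0.0
time_s: 13.15
tcp_pos: [0.5169, -0.2386, 0.2189]
tcp_rot: [0.0, 0.3, 0.954, 0.0]
force: [0.3, -0.4, -1.1]
grip_width: 0.0855
grip_force: 0.0
time_s: 13.45
tcp_pos: [0.517, -0.2386, 0.2189]
tcp_rot: [-0.0, 0.304, 0.953, 0.0]
force: [0.2, 0.4, -0.2]
grip_width: 0.0856
grip_force: 0.0
or 1510 [ 495.6 -135. ] [46.  14.2] theta 89.9
wh 924 [ 607.  -194.5] [45.9 14.7] theta 89.6
bl 1206 [ 493.3 -250.4] [14.1 45.2] theta 32.8
tcp [ 0.517  -0.2386  0.2189] y yaw 54.6
```

```bash
python3 -m inch '[[[1,0.04,-0.077,0.05,0,0,-0.03],[1,0.04,-0.077,0.2,0,0,-0.03],[1,0.04,-0.077,0.33,0,0,-0.03],[1,0.04,-0.077,0.42,0,0,-0.03],[1,0.04,-0.077,0.45,0,0,-0.03]]]' 40
python3 -m inch '[[[1,0,0,0,0,0,0],[0.5,0,0,0,0,0,0],[0,0,0,0,0,0,0],[0,0,0,0,0,0,0],[0,0,0,0,0,0,0]]]' 40
python3 -m inch '[[[0,0,0,0,0,0,0],[0,0,0,0,0,0,0],[0,0,0,0,0,0,0],[0,0,0,0,0,0,0]]]' 40
```

```text
time_s: 14.0
tcp_pos: [0.4916, -0.2491, 0.0798]
tcp_rot: [-0.004, 0.292, 0.956, 0.001]
force: [-0.1, -0.1, -0.5]
grip_width: 0.0853
grip_force: 0.0
time_s: 14.5
tcp_pos: [0.4946, -0.2508, 0.0852]
tcp_rot: [0.001, 0.292, 0.956, -0.0]
force: [-0.3, -0.2, -0.2]
grip_width: 0.0279
grip_force: 0.0
time_s: 14.9
tcp_pos: [0.4939, -0.2512, 0.0848]
tcp_rot: [0.0, 0.292, 0.956, -0.001]
force: [-3.7, -2.6, 5.7]
grip_width: 0.0132
grip_force: 43.5
```

```bash
python3 -m inch '[[[0,0,0,0,0,0,0.18],[0,0,0,0,0,0,0.36],[0,0,0,0,0,0,0.54],[0,0,0,0,0,0,0.72],[0,0,0,0,0,0,0.9]]]' 40
python3 -m inch '[[[0,0,0,0,0,0,0.15],[0,0,0,0,0,0,0.3],[0,0,0,0,0,0,0.39],[0,0,0,0,0,0,0.39],[0,0,0,0,0,0,0.39]]]' 40
python3 -c "
from h import *
s=manip.read_state();print(s['torque'],R.from_quat(np.roll(s['tcp_rot'],-1)).as_matrix()[:2,1])"
```

```text
time_s: 15.4
tcp_pos: [0.4939, -0.2513, 0.0847]
tcp_rot: [0.001, 0.607, 0.794, -0.001]
force: [-2.4, -2.1, 6.0]
grip_width: 0.0134
grip_force: 43.5
time_s: 15.9
tcp_pos: [0.4939, -0.2513, 0.0848]
tcp_rot: [0.001, 0.719, 0.695, -0.001]
force: [-3.1, -2.2, 6.3]
grip_width: 0.0133
grip_force: 45.2
[-0.39870418  0.44584377  0.79362032] [ 0.99945513 -0.0330045 ]
```

Black is at its stop. I'll release, rise, verify, then move over the box with the fingers shut.

```bash
python3 -m inch '[[[1,0,0,0,0,0,0],[1,0,0,0,0,0,0],[1,0,0,0,0,0,0],[1,0,0,0,0,0,0],[1,0,0,0,0,0,0]]]' 40
python3 -m inch '[[[1,0,0,-0.15,0,0,0],[1,0,0,-0.3,0,0,0],[1,0,0,-0.45,0,0,0],[1,0,0,-0.6,0,0,0],[1,0,0,-0.6,0,0,0]]]'
python3 -m inch '[[[1,0,0,0,0,0,0],[1,0.1,0,0,0,0,0],[1,0.2,0,0,0,0,0],[1,0.2,0,0,0,0,0],[1,0.2,0,0,0,0,0]]]'
python3 bars.py w6
python3 -m inch '[[[0,0.15,0.05,0,0,0,0],[0,0.3,0.1,0,0,0,0],[0,0.45,0.13,0,0,0,0],[0,0.6,0.13,0,0,0,0],[0,0.6,0.13,0,0,0,0]]]'
python3 -m inch '[[[0,0.15,0,0,0,0,0],[0,0.3,0,0,0,0,0],[0,0.45,0,0,0,0,0],[0,0.6,0,0,0,0,0],[0,0.6,0,0,0,0,0]]]'
python3 -m inch '[[[0,0,0,0,0,0,0],[0,0,0,0,0,0,0],[0,0,0,0,0,0,0]]]'
python3 - <<'E'
from h import *
snap('wrist','w7')
E
```

```text
time_s: 16.4
tcp_pos: [0.4939, -0.2503, 0.0836]
tcp_rot: [-0.0, 0.719, 0.695, 0.0]
force: [0.2, -0.8, 0.2]
grip_width: 0.0838
grip_force: 0.0
time_s: 16.9
tcp_pos: [0.4965, -0.252, 0.2729]
tcp_rot: [0.008, 0.719, 0.695, 0.002]
force: [0.4, 0.2, 1.0]
grip_width: 0.0855
grip_force: 0.0
time_s: 17.4
tcp_pos: [0.4955, -0.19, 0.262]
tcp_rot: [-0.001, 0.719, 0.695, -0.001]
force: [-0.6, 0.1, -0.4]
grip_width: 0.0854
grip_force: 0.0
or 982 [ 495.3 -134.3] [45.3 13.7] theta 90.6
wh 953 [ 607.2 -194. ] [46.3 14.4] theta 89.0
bl 754 [ 493.7 -249.6] [45.7 13.6] theta 90.6
tcp [ 0.4955 -0.19    0.262 ] y yaw -1.9
time_s: 17.95
tcp_pos: [0.5414, -0.0079, 0.2629]
tcp_rot: [-0.001, 0.717, 0.697, 0.0]
force: [0.4, -1.3, -0.6]
grip_width: 0.0129
grip_force: 0.0
time_s: 18.45
tcp_pos: [0.5475, 0.1713, 0.2625]
tcp_rot: [-0.001, 0.718, 0.697, -0.0]
force: [-0.2, -0.2, 0.3]
grip_width: 0.0006
grip_force: 0.0
time_s: 18.75
tcp_pos: [0.5479, 0.166, 0.2638]
tcp_rot: [0.0, 0.72, 0.694, -0.0]
force: [0.1, -0.8, -0.1]
grip_width: -0.0001
grip_force: 0.0
```

View pics/w7.png

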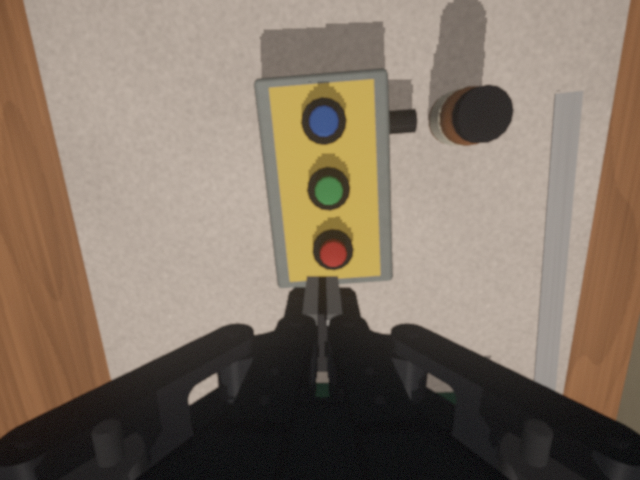

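All three bolts are home (90.6°, 89.0°, 90.6°). In view w7, blue is at (323,122), green (330,190) and red (333,254); the shut tips are at (322,283).

```bash
python3 - <<'E'
from h import *
i=manip.camera_info('wrist'); w=np.load('pics/w7.npz'); w1=np.load('pics/w1.npz'); T=wristT(i,w['pos'],w['rot']); T1=wristT(i,w1['pos'],w1['rot'])
M=T@np.linalg.inv(i['hand_eye'])
for n,c,c1 in [('B',(323,122),(470,235)),('G',(330,190),(417,259)),('R',(333,254),(367,282))]:
    x,e=tri([ray(i,c,T),ray(i,c1,T1)]); a=atz(ray(i,c,T),.072)
    print(n,x.round(4),np.round(e,4),'atz',a.round(4),'frac',((M[:3,:3].T@(a-M[:3,3]))/.3).round(3))
E
```

```text
B [0.5521 0.2468 0.0646] [0.0002 0.0002] atz [0.5522 0.2464 0.072 ] frac [0.269 0.004 0.639]
G [0.5565 0.1821 0.061 ] [0.0004 0.0004] atz [0.5566 0.1834 0.072 ] frac [0.059 0.027 0.639]
R [0.557  0.1175 0.0678] [0.0011 0.0011] atz [0.5575 0.118  0.072 ] frac [-0.158  0.038  0.639]
```

```bash
python3 -m inch '[[[0,0.13,0.002,0,0,0,0],[0,0.267,0.002,0.1,0,0,0],[0,0.267,0.002,0.25,0,0,0],[0,0.267,0.002,0.4,0,0,0],[0,0.267,0.002,0.5,0,0,0]]]'
python3 -m inch '[[[0,0,0,0,0,0,0],[0,0,0,0.06,0,0,0],[0,0,0,0.11,0,0,0],[0,0,0,0.11,0,0,0],[0,0,0,0.11,0,0,0]]]'
python3 - <<'E'
from h import *
p,d,i,s=snap('scene','s3'); f,cx,cy=K(i)
T=np.linalg.inv(i['world_to_cam']); v,u=np.mgrid[:480,:640]
P=np.stack([(u-cx)/f*d,-(v-cy)/f*d,-d],-1)@T[:3,:3].T+T[:3,3]
m=(np.hypot(P[...,0]-.551,P[...,1]-.2455)<.02)&(p.max(-1)<110)&(np.ptp(p,axis=-1)<25)&(P[...,2]>.066)
print(s['tcp_pos'],'finger min z',np.percentile(P[m][:,2],[0,3,10,50]).round(4))
cv2.imwrite('pics/s3c.png',cv2.resize(p[220:320,285:415],(780,600),interpolation=cv2.INTER_CUBIC)[:,:,::-1])
E
```

```text
time_s: 19.3
tcp_pos: [0.5495, 0.2466, 0.11]
tcp_rot: [-0.001, 0.72, 0.694, -0.002]
force: [-0.6, -1.2, -0.8]
grip_width: -0.0001
grip_force: 0.0
time_s: 19.8
tcp_pos: [0.5515, 0.2477, 0.0819]
tcp_rot: [0.0, 0.72, 0.694, 0.001]
force: [0.7, 0.5, 0.4]
grip_width: -0.0003
grip_force: 0.0
[0.55151505 0.24774104 0.08192557] finger min z [0.0687 0.0982 0.1056 0.1356]
```

View pics/s3c.png

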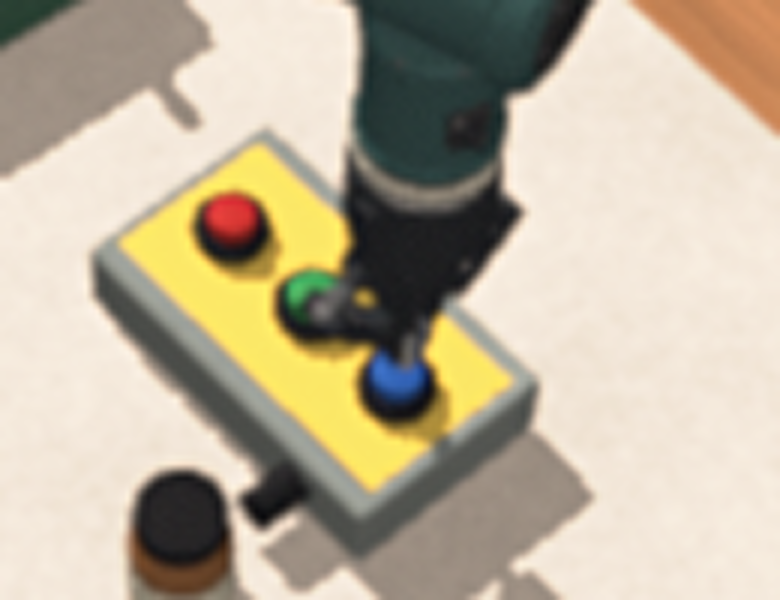

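The tips at crop (405,360) are centred just over the blue button. I'll press in small steps.

```bash
python3 -m inch '[[[0,0,0,0.03,0,0,0],[0,0,0,0.06,0,0,0],[0,0,0,0.06,0,0,0],[0,0,0,0.06,0,0,0]]]'
python3 -m inch '[[[0,0,0,0.01,0,0,0],[0,0,0,0.01,0,0,0],[0,0,0,0.01,0,0,0]]]'
python3 -m inch '[[[0,0,0,0.01,0,0,0],[0,0,0,0.01,0,0,0],[0,0,0,0.01,0,0,0]]]'
```

```text
time_s: 20.25
tcp_pos: [0.551, 0.248, 0.0632]
tcp_rot: [0.0, 0.719, 0.695, 0.0]
force: [-0.4, -1.0, 3.1]
grip_width: 0.0
grip_force: 1.2
time_s: 20.55
tcp_pos: [0.5511, 0.248, 0.0604]
tcp_rot: [0.0, 0.719, 0.695, 0.0]
force: [-1.2, -0.3, 4.3]
grip_width: 0.0
grip_force: 2.0
time_s: 20.85
tcp_pos: [0.5512, 0.248, 0.0591]
tcp_rot: [0.0, 0.719, 0.695, 0.001]
force: [-4.1, -2.1, 11.2]
grip_width: -0.0002
grip_force: 5.5
```

Blue is bottomed: 11 N with the TCP stalled at 59 mm. I'll lift, then go to green.

```bash
python3 -m inch '[[[0,0,0,-0.1,0,0,0],[0,0,0,-0.2,0,0,0],[0,-0.1,0.015,-0.2,0,0,0],[0,-0.218,0.015,-0.2,0,0,0],[0,-0.218,0.015,-0.2,0,0,0]]]'
python3 -m inch '[[[0,0,0,0,0,0,0],[0,0,0,0.1,0,0,0],[0,0,0,0.16,0,0,0],[0,0,0,0.18,0,0,0],[0,0,0,0.18,0,0,0]]]'
python3 -m inch '[[[0,0,0,0.01,0,0,0],[0,0,0,0.01,0,0,0],[0,0,0,0.01,0,0,0]]]'
python3 -m inch '[[[0,0,0,0.01,0,0,0],[0,0,0,0.01,0,0,0],[0,0,0,0.01,0,0,0]]]'
```

```text
time_s: 21.35
tcp_pos: [0.5529, 0.179, 0.1161]
tcp_rot: [0.0, 0.721, 0.693, -0.001]
force: [-0.6, -0.2, 0.4]
grip_width: -0.0002
grip_force: 0.0
time_s: 21.85
tcp_pos: [0.5519, 0.1832, 0.062]
tcp_rot: [-0.001, 0.719, 0.695, -0.001]
force: [-2.6, -0.5, 3.8]
grip_width: 0.0
grip_force: 1.5
time_s: 22.15
tcp_pos: [0.5536, 0.1833, 0.0611]
tcp_rot: [-0.0, 0.719, 0.695, 0.001]
force: [-3.3, 2.3, 3.0]
grip_width: 0.0004
grip_force: 1.8
time_s: 22.45
tcp_pos: [0.5539, 0.1832, 0.0591]
tcp_rot: [0.0, 0.719, 0.695, 0.002]
force: [-4.5, 0.7, 10.0]
grip_width: -0.0002
grip_force: 4.8
```

Green is bottomed too (10 N, TCP at 59 mm). I'll lift clear and check before handing in.

```bash
python3 -m inch '[[[0,0,0,-0.1,0,0,0],[0,0,0,-0.2,0,0,0],[0,0,0,-0.35,0,0,0],[0,0,0,-0.5,0,0,0],[0,0,0,-0.5,0,0,0]]]'
python3 -m inch '[[[0,-0.15,-0.15,0,0,0,0],[0,-0.3,-0.3,0,0,0,0],[0,-0.4,-0.4,0,0,0,0],[0,-0.4,-0.4,0,0,0,0],[0,-0.4,-0.4,0,0,0,0]]]'
python3 -m inch '[[[0,0,0,0,0,0,0],[0,0,0,0,0,0,0],[0,0,0,0,0,0,0]]]'
python3 - <<'E'
from h import *
p,d,i,s=snap('top','top9'); q=np.load('pics/top0.npz')['d']
D=lambda a,c:np.median(a[c[1]-2:c[1]+3,c[0]-2:c[0]+3]).round(4)
for n,c in dict(mallet=(518,234),handle=(552,257),jar=(259,196),sd1=(173,228),sd2=(125,250),B=(260,243),G=(282,241),R=(304,240)).items(): print(n,D(q,c),D(d,c))
a=cv2.imread('pics/top0.png').astype(int);b=cv2.imread('pics/top9.png').astype(int)
for n,(x0,x1,y0,y1) in dict(mallet=(495,580,215,280),jar=(248,272,182,210),sd=(112,185,205,305)).items(): print(n,(abs(a-b).max(-1)[y0:y1,x0:x1]>60).sum())
E
```

```text
time_s: 22.95
tcp_pos: [0.5573, 0.1828, 0.2155]
tcp_rot: [0.005, 0.72, 0.694, 0.007]
force: [1.6, -0.4, 1.3]
grip_width: 0.0001
grip_force: 0.0
time_s: 23.45
tcp_pos: [0.4278, 0.0649, 0.2065]
tcp_rot: [0.001, 0.72, 0.694, 0.0]
force: [0.2, -0.2, -1.4]
grip_width: 0.0
grip_force: 0.0
time_s: 23.75
tcp_pos: [0.4298, 0.0672, 0.2065]
tcp_rot: [-0.0, 0.719, 0.695, -0.0]
force: [-0.5, 0.3, -0.1]
grip_width: -0.0002
grip_force: 0.0
mallet 1.4082 1.4097
handle 1.4438 1.4439
jar 1.448 1.4472
sd1 1.5114 1.5125
sd2 1.5129 1.5119
B 1.4544 1.4555
G 1.4536 1.454
R 1.4524 1.4521
mallet 0
jar 0
sd 51
```

```bash
python3 -c "
from plant import manip
print(manip.sign_off())"
```

```text
the job is handed in; nothing more can be done
None
```

The job is handed in, with no verdict returned: I turned the orange, white and black bolts home in that order, then pressed and released blue and then green; the final camera check showed the buttons out and the mallet, jar and screwdriver in place.

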